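# Roll a specimen jar against the fence and onto the red line

## Task

With closed fingertips resting lightly on top of the specimen jar in the viewing tray, roll it along to the blue fence, then roll on so that the jar drives the stiff fence before it, and stop with the jar's middle over the red line, still against the fence, ready for its overhead photograph. Never press it hard (stay below 15 N), shove it from the side, lift it or send it off at speed, and do not touch the fence, beaker, dropper bottle or dish. Finish with the jar at rest and let go.

Things in the scene. Friction and masses are not known exactly. Their poses are not given: they have to be found in the camera images.
- tray: Grey fixed viewing tray, 146 x 340 mm, floor 8 mm thick, origin at the centre of its underside. A straight lane runs along its own y axis, 116 mm wide between aluminium side rails 14 mm above the floor; a like cross rail closes the -y end. Place and yaw vary.
- mark (a point): Middle of the red line (4 mm wide) drawn across the tray floor, on the floor's surface, at y = +50 mm in the tray's frame. Its axes are the tray's axes. The centre of the jar must stop straight above this line.
- jar: Hard jar lying across the lane, 110 mm long, 0.3 to 0.6 kg. Rolls on round green end caps (90 mm diameter, 14 mm long); the white body between is oval: 82 mm high as it starts, 88 mm a quarter turn on, so the top under the finger rises as it rolls. Origin at its centre, x along its axis. Starts 80 to 105 mm short of the line (tray -y side), soon stops by itself. Fingertips on top run ahead of it: use short strokes.
- fence (a joint): How far the blue fence has slid along the tray, m, growing towards the tray's +y: 0 to 0.085. No spring: it needs a push of about 6 N (plus 8 N per m/s) and stays where it is left. Starts between 0.014 and 0.036. With the jar touching it, the jar is on the red line when this reads 0.055.
- fence_face (a point): Middle of the face of the blue fence that looks to the jar (tray -y), 45 mm above the tray floor; it touches the jar at half its height, 45 mm beyond the jar's centre. Fence plate 100 mm wide, 8 mm thick, top 68 mm above the tray floor (18 mm below the top of the jar's white body). Its axes are the tray's.
- beaker_mid (a point): Bystander: clear beaker, 68 mm across and 90 mm tall, standing beside the tray; point at half height on its axis.
- dropper_mid (a point): Bystander: amber dropper bottle, 36 mm across and 75 mm tall, standing beside the tray; point at half height on its axis.
- dish_mid (a point): Bystander: covered glass dish, 92 mm across and 20 mm high, beside the tray; point at half height on its axis.
There are look-alikes about, which are no part of the job. Leave any orange or pink look-alike of the jar alone.

How it is judged (in metres and radians):
On the way:
1. the jar has been rolled up against the fence (gap under 3 mm) while it is still more than 10 mm short of the red line (y of jar in the frame of fence_face above -0.048 m and y of jar in the frame of mark below -0.01 m), for 0.05 s.
At the end, for the whole second after the job is handed in: The jar lies flat on the tray floor across the lane (within 0.12 rad), its centre within 6 mm of the red line measured along the tray, no more than 6 mm away from the fence, at rest (under 10 mm/s) and touched by nothing of the robot (y of jar in the frame of mark between -0.006 and 0.006 m and y of jar in the frame of fence_face above -0.051 m and z of jar in the frame of tray between 0.048 and 0.058 m and angle between the x axis of jar and the x axis of tray, either way round below 0.12 rad and linear speed of jar below 0.01 m/s and contact force between each of the arm, the fingers and jar below 0.1 N).
It fails at once if the jar is pressed with more than 20 N (contact force between any of the fingers, the arm and jar above 20 N).
It fails at once if the jar is pushed from the side: touched while the grasp point between the fingers is less than 87 mm above the tray floor (fingertips about 18 mm below the top of the jar's body) (contact force between any of the fingers, the arm and jar above 0.3 N and z of the grasp point in the frame of tray below 0.095 m).
It fails at once if the jar is lifted off the tray floor by more than 10 mm or goes faster than 0.3 m/s (z of jar in the frame of tray above 0.063 m or linear speed of jar above 0.3 m/s).
It fails at once if the robot touches the fence (contact force between any of the fingers, the arm and fence above 0.5 N).
It fails at once if the beaker, dropper bottle or dish is moved by more than 20 mm (distance of any of beaker_mid, dropper_mid, dish_mid from where it was at the start of the episode above 0.02 m).
It also fails if it takes over 61 s, if anything falls off the work surface, if the arm or the gripper's body presses on something with over 40 N, if the wrist force passes 120 N, or if a joint passes its speed limit or range.

## Robot

A 7-joint arm with a two-finger parallel gripper is mounted at the origin on the work surface. World frame = base frame: x ahead of the robot, y to its left, z up, the work surface at z = 0. Lengths are in m, angles in degrees, forces in N, time in s.
With the tool pointing down it reaches from about 0.425 to 0.875 m from the base axis. Payload 4.7 kg.
Tool frame: the origin (TCP) lies at the very end of the fingers, on their centre line; the grasp point (between the pads) lies 19 mm behind it; z points along the fingers, x is the direction in which the jaws open and shut, and the axes are right-handed (so a half turn about z gives the same grasp; the last joint's range is limited). The gripper opens to 87 mm and grips with 3 to 60 N. Pads are 19 mm wide; open, the fingers measure 117 mm over their backs; the gripper's body (75 mm by 190 mm) begins 51 mm behind the grasp point.
Start: joints at [74.032, 18.392, -4.016, 83.108, 1.295, 78.541, -3.26], TCP at [0.188, -0.622, 0.223] pointing down, gripper open.
Joint ranges: [-163.93, 163.93], [-17.29, 119.83], [-79.2, 71.16], [3.27, 140.29], [-89.18, 269.18], [5.43, 117.66], [-154.24, 154.24]. Speed limits (degrees/s): [147.25, 147.25, 180, 180, 180, 180, 180].

## Interface

Orientations are given as [roll, pitch, yaw] about the fixed x, y, z axes, in that order (R = Rz(yaw) Ry(pitch) Rx(roll)).
In Python, from cell import sensors, vision, env gives the robot as it stands.
- The arm moves only by the shell command python3 -m inch 'ROWS' [OPENING] [FORCE]. ROWS is a JSON object of lists of equal length, an entry for each row: "dp": the shift along the tool's x, y, z in m, a list of three; "turn": the turn about the tool's z in degrees. A call has 1 to 8 rows; each row shifts and turns the commanded pose from where the row before left it, along the tool's axes as they then stand; what a row does not reach is not made up. A row lasts 1/8 s, in which the tool goes at most 62.5 mm and 10.7 degrees, less where a joint would pass 70% of its speed; a pose out of reach is approached as far as the arm can. A call is refused whole if a number of a shift passes 0.0625 or a number of a turn 10.7, either way. A call with a gripper value outside its range is refused whole. OPENING is the closure, from -1 (fully open) to 1 (shut), set as the call begins (- or left out, the last holds). The fingers move at their own pace and stop on an object; FORCE is the grip in N (left out, the last holds). Time passes only in rows, so rows that do not move let the fingers close. It gives the time, the measured TCP pose, the force and the opening at its end, in the units of the state.
- sensors.get_obs(): the state, without advancing time (a new reading comes with each control period).
- vision.read_camera(name): name is "scene" or "top" or "wrist"; returns the picture (480x640x3 uint8, blue, green, red); there is no depth.
- vision.get_calibration(name): a dict with "K" (3x3 intrinsics, pixels), "k1" (the pictures are not rectified: a ray, as slopes to the right and down, at radius r is drawn at 1 + k1 r^2 times it, then the intrinsics apply), "pose" (4x4, takes a point from camera to world coordinates). Camera axes: x right, y down, z forward; pixel columns grow to the right and rows downward; lengths in m; the calibration is good to about 2 mm. A picture is of the moment at which its call begins: read the wrist's pose just before it. get_calibration takes no time and is no camera call; for the wrist camera it gives the pose at the moment of the call.
- env.sign_off(): hands the job in, once; it reports no verdict.
The state is a dict: "time_s": time; "qpos": joint angles; "joint_velocities": joint speeds; "effort": joint torques, N m; "tool_pos": TCP position; "tool_rot": TCP orientation; "force": force on the tool from outside, world axes, zero at the start; "wrist_torque": the same for the moment, N m; "grip_width": finger opening in m.
Only numpy, scipy, OpenCV 4.12 (cv2) and the standard library are available. Lean on these libraries where they do the work, as an engineer would, in place of code of your own. Each camera call takes 0.05 s, during which the arm holds its last target.

## Working session

There is one attempt and no reset: what is moved stays moved. The work goes in short steps, Python scripts to look and compute and a shell command to move; the robot and the scene stay as the last step left them, time stands still between calls to the robot, and variables do not carry over. Pictures are saved under pics/ and viewed, and the job is handed in when it is done.

```bash
mkdir -p pics; ls
python3 - <<'E'
from cell import sensors,vision
import cv2,numpy as np
print(sensors.get_obs())
for n in("scene","top"):
    c=vision.get_calibration(n);print(n,c)
    cv2.imwrite(f"pics/{n}0.png",vision.read_camera(n))
E
```

```text
pics
{'time_s': 0.0, 'qpos': array([74.03161348, 18.4402869 , -4.0151341 , 83.17479154,  1.29613554,
       78.54041743, -3.25983779]), 'joint_velocities': array([ 0.0930115 ,  0.02439818,  0.02253647, -0.07665752,  0.06088868,
       -0.05981593, -0.02962042]), 'effort': array([-1.53715973e-04, -4.91290390e+01, -4.04249439e-01, -3.12525201e+01,
       -6.41333009e-02,  4.38219379e-02,  1.74181118e-04]), 'tool_pos': array([ 0.18739382, -0.62182557,  0.22144852]), 'tool_rot': array([ 1.79993045e+02,  1.10191495e-01, -7.32218611e+01]), 'force': array([-0.58216276, -0.26900192, -0.32756241]), 'wrist_torque': array([ 0.02239811, -0.00394409,  0.0143056 ]), 'grip_width': 0.08717526714896333}
scene {'K': array([[462.31013014,   0.        , 313.77668478],
       [  0.        , 462.31013014, 237.80384195],
       [  0.        ,   0.        ,   1.        ]]), 'k1': 0.03873888524720106, 'pose': array([[-0.62437078,  0.66203593, -0.41457154,  0.94132838],
       [ 0.7811233 ,  0.52731037, -0.33435038,  0.23741564],
       [-0.00274409, -0.53259009, -0.84636887,  0.82659726],
       [ 0.        ,  0.        ,  0.        ,  1.        ]])}
top {'K': array([[613.73900251,   0.        , 311.4666048 ],
       [  0.        , 613.73900251, 233.46263957],
       [  0.        ,   0.        ,   1.        ]]), 'k1': 0.025431986595301822, 'pose': array([[-2.99383756e-03, -9.84756604e-01,  1.73912244e-01,
         4.00418412e-01],
       [-9.99824684e-01, -2.66813411e-04, -1.87224251e-02,
        -4.14383724e-02],
       [ 1.84834339e-02, -1.73937806e-01, -9.84583162e-01,
         1.11734157e+00],
       [ 0.00000000e+00,  0.00000000e+00,  0.00000000e+00,
         1.00000000e+00]])}
```

View pics/scene0.png

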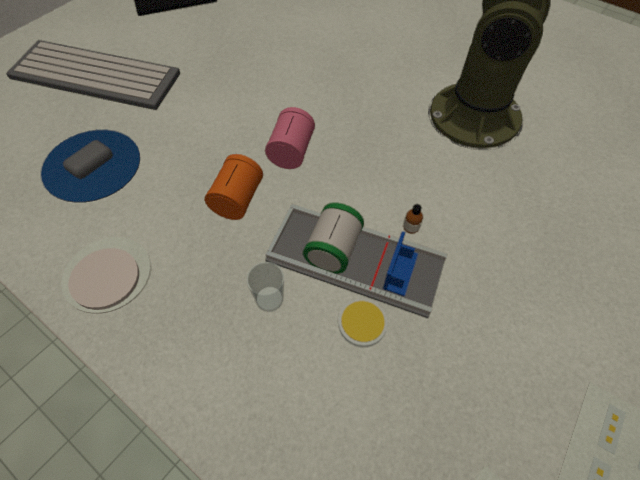

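View pics/top0.png

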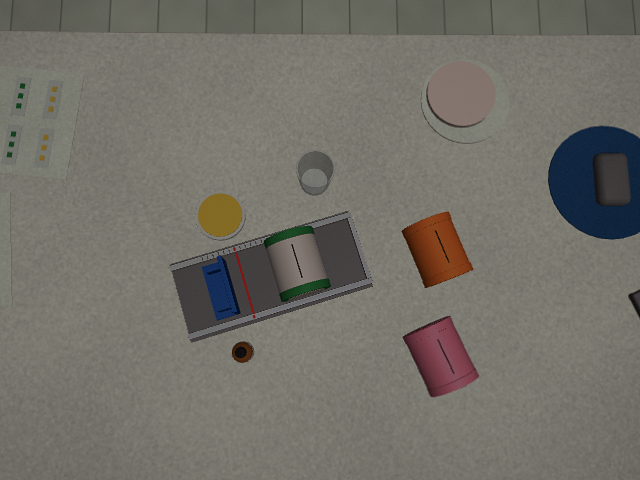

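The white jar with green caps is at top-view pixel (297,263). Its look-alikes are the orange jar (437,250) and the pink jar (441,356), so I choose the white one lying in the tray. In the top view the red line runs from about (236,248) to (254,318), and the blue fence is at (220,290). I'll check both in an enlarged crop.

Run:
```python
import cv2
im=cv2.imread("pics/top0.png")[205:345,160:380]
cv2.imwrite("pics/crop0.png",cv2.resize(im,None,fx=3.6,fy=3.6,interpolation=cv2.INTER_CUBIC))
```

```text
(no output)
```

View pics/crop0.png

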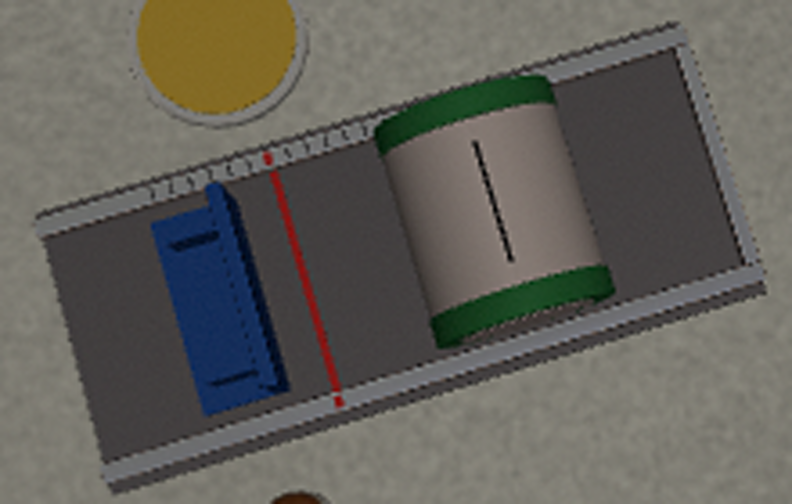

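```bash
cat > h.py <<'E'
import cv2,numpy as np
from cell import vision
def ray(c,u,v):
    d=np.array([c["k1"],0,0,0,0.])
    p=cv2.undistortPoints(np.array([[[u,v]]],float),c["K"],d)[0,0]
    T=c["pose"]; return T[:3,3],T[:3,:3]@np.array([p[0],p[1],1])
def onz(c,u,v,z):
    o,r=ray(c,u,v); return o+r*(z-o[2])/r[2]
def proj(c,P):
    P=np.atleast_2d(P);T=c["pose"];q=(P-T[:3,3])@T[:3,:3]
    return cv2.projectPoints(q,np.zeros(3),np.zeros(3),c["K"],np.array([c["k1"],0,0,0,0.]))[0][:,0]
E
python3 - <<'E'
from h import *
np.set_printoptions(precision=4,suppress=True)
c=vision.get_calibration("top")
def f(x,y,z): return onz(c,160+(x+.5)/3.6-.5,205+(y+.5)/3.6-.5,z)
C=dict(tl=f(37,214,.022),tr=f(678,24,.022),br=f(763,270,.022),bl=f(107,472,.022))
for k,v in C.items():print(k,v)
print("len",np.linalg.norm(C['tl']-C['tr']),np.linalg.norm(C['bl']-C['br']),np.linalg.norm(C['tl']-C['bl']),np.linalg.norm(C['tr']-C['br']))
a,b=f(268,158,.022),f(339,402,.022); print("red",a,b,(a+b)/2)
a,b=f(273,172,.008),f(335,395,.008); print("redfloor",a,b,(a+b)/2)
d=b-a; print("xaxis",np.degrees(np.arctan2(d[1],d[0])))
a,b=f(475,141,.094),f(512,262,.094); print("jar",a,b,(a+b)/2)
d=(C['tl']+C['bl']-C['tr']-C['br']); print("lane yaw",np.degrees(np.arctan2(d[1],d[0])), sum(C.values())/4)
E
```

```text
tl [0.5383 0.1908 0.022 ]
tr [ 0.635  -0.1291  0.022 ]
br [ 0.5099 -0.1697  0.022 ]
bl [0.4119 0.1522 0.022 ]
len 0.33421198646117767 0.3365104209175562 0.13214838119608865 0.13152314238294688
red [0.5663 0.0771 0.022 ] [0.4453 0.04   0.022 ] [0.5058 0.0586 0.022 ]
redfloor [0.5613 0.076  0.008 ] [0.4493 0.0431 0.008 ] [0.5053 0.0595 0.008 ]
xaxis -163.64320204868767
jar [ 0.5634 -0.0273  0.094 ] [ 0.5066 -0.0446  0.094 ] [ 0.535 -0.036  0.094]
lane yaw 106.87929401764991 [0.5238 0.0111 0.022 ]
```

In the crop, the white body with green caps lies across the lane and its slot line runs from (475,141) to (512,262), so this is the right jar. It starts about 99 mm short of the line. The lane's yaw is about 106.8°, so tool x already points along −lane. Next I close the fingers and fly there high.

```bash
python3 -m inch '{"dp":[[-0.017,-0.018,0],[-0.033,-0.036,0],[-0.033,-0.036,0],[-0.033,-0.036,0],[-0.033,-0.036,0],[-0.033,-0.036,0],[-0.033,-0.036,0],[-0.033,-0.036,0]],"turn":[0,0,0,0,0,0,0,0]}' 1 20; python3 -m inch '{"dp":[[-0.033,-0.036,0],[-0.033,-0.036,0],[-0.033,-0.036,0],[-0.033,-0.036,0],[-0.033,-0.036,0],[-0.017,-0.018,0],[0,0,0]],"turn":[0,0,0,0,0,0,0]}'
python3 - <<'E'
from h import *
for n in ("wrist","scene"):
    print(n,vision.get_calibration(n)); cv2.imwrite(f"pics/{n}1.png",vision.read_camera(n))
E
```

```text
time_s: 1.1
tool_pos: [0.3749, -0.3053, 0.2222]
tool_rot: [180.0, 0.0, -73.2]
force: [0.6, -1.0, 0.2]
grip_width: 0.0149
time_s: 1.98
tool_pos: [0.5119, -0.0732, 0.2222]
tool_rot: [180.0, 0.1, -73.0]
force: [0.5, -1.1, 0.2]
grip_width: 0.0005
wrist {'K': array([[381.38100803,   0.        , 316.9238294 ],
       [  0.        , 381.38100803, 243.20771825],
       [  0.        ,   0.        ,   1.        ]]), 'k1': -0.06490153933605297, 'pose': array([[ 0.29191434, -0.92574902, -0.24036384,  0.57710227],
       [-0.95644302, -0.28298288, -0.07167596, -0.05353982],
       [-0.00166491,  0.25081756, -0.96803294,  0.38410277],
       [ 0.        ,  0.        ,  0.        ,  1.        ]])}
scene {'K': array([[462.31013014,   0.        , 313.77668478],
       [  0.        , 462.31013014, 237.80384195],
       [  0.        ,   0.        ,   1.        ]]), 'k1': 0.03873888524720106, 'pose': array([[-0.62437078,  0.66203593, -0.41457154,  0.94132838],
       [ 0.7811233 ,  0.52731037, -0.33435038,  0.23741564],
       [-0.00274409, -0.53259009, -0.84636887,  0.82659726],
       [ 0.        ,  0.        ,  0.        ,  1.        ]])}
```

View pics/wrist1.png

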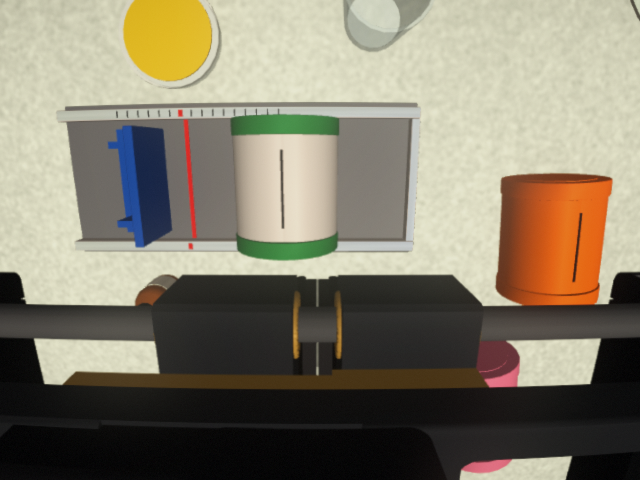

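View pics/scene1.png

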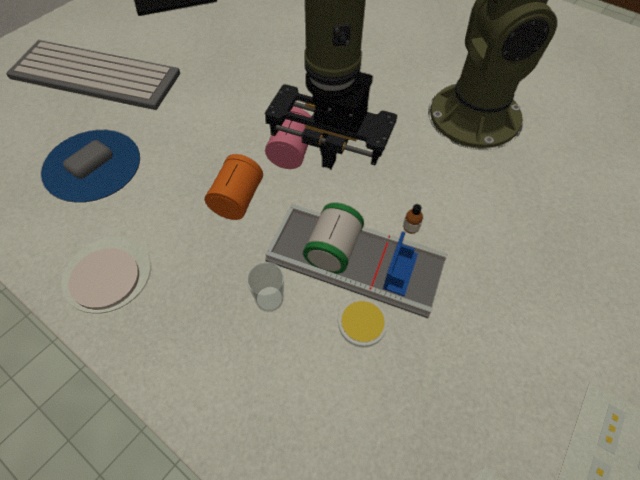

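Run:
```python
from h import *
np.set_printoptions(precision=4,suppress=True)
c=vision.get_calibration("wrist");s=vision.get_calibration("scene")
im=cv2.imread("pics/wrist1.png")[90:270,50:430]
cv2.imwrite("pics/wc1.png",cv2.resize(im,None,fx=2.1,fy=2.1,interpolation=cv2.INTER_CUBIC))
print(proj(s,[[.512,-.0732,.2222],[.535,-.036,.094],[.5055,.0592,.008]]))
print(proj(c,[[.512,-.0732,.2222],[.535,-.036,.094],[.5055,.0592,.008]]))
a,b=onz(c,282,150,.094),onz(c,283,228,.094);print((a+b)/2,a,b)
a,b=onz(c,187,120,.008),onz(c,194,240,.008);print((a+b)/2,a,b)
a,b=onz(c,180,113,.022),onz(c,191,246,.022);print((a+b)/2,a,b)
```

```text
[[329.5781 164.2344]
 [335.9189 225.7156]
 [380.8034 264.3196]]
[[310.6677 294.7915]
 [275.0114 189.9021]
 [183.6747 181.1261]]
[ 0.5366 -0.0414  0.094 ] [ 0.5651 -0.0332  0.094 ] [ 0.5082 -0.0497  0.094 ]
[0.5065 0.0525 0.008 ] [0.5633 0.0685 0.008 ] [0.4497 0.0366 0.008 ]
[0.5078 0.0531 0.022 ] [0.568  0.0714 0.022 ] [0.4476 0.0347 0.022 ]
```

View pics/wc1.png

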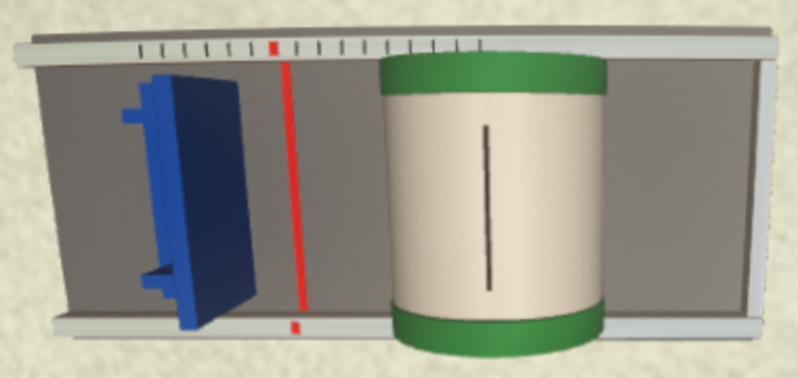

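Run:
```python
from h import *
from cell import sensors
np.set_printoptions(precision=4,suppress=True)
o=sensors.get_obs();print(o['time_s'],o['tool_pos'],o['force'])
c=vision.get_calibration("wrist")
c["pose"]=np.array([[ 0.29191434, -0.92574902, -0.24036384,  0.57710227],
       [-0.95644302, -0.28298288, -0.07167596, -0.05353982],
       [-0.00166491,  0.25081756, -0.96803294,  0.38410277],[0,0,0,1]])
def m(x,y,z): return onz(c,50+(x+.5)/2.1-.5,90+(y+.5)/2.1-.5,z)
for n,p,q,z in (("jar",(486,126),(490,291),.094),("redf",(286,63),(304,310),.008),("redr",(274,48),(295,327),.022),
  ("fence top near edge",(174,75),(196,328),.076)):
    a,b=m(*p,z),m(*q,z);print(n,(a+b)/2,a,b,np.degrees(np.arctan2(*(a-b)[1::-1])))
```

```text
2.075 [ 0.5109 -0.0765  0.2221] [-0.3146 -1.2838  0.9642]
jar [ 0.5373 -0.0375  0.094 ] [ 0.5658 -0.0287  0.094 ] [ 0.5088 -0.0463  0.094 ] 17.14756837059862
redf [0.5083 0.0568 0.008 ] [0.5635 0.0736 0.008 ] [0.453  0.0401 0.008 ] 16.857205350329917
redr [0.5085 0.0572 0.022 ] [0.5687 0.0754 0.022 ] [0.4483 0.039  0.022 ] 16.822574412880986
fence top near edge [0.5026 0.0775 0.076 ] [0.5499 0.0909 0.076 ] [0.4552 0.064  0.076 ] 15.829365555389254
```

```bash
python3 -m inch '{"dp":[[-0.005,-0.009,0.016],[-0.005,-0.009,0.03],[-0.005,-0.009,0.03],[-0.005,-0.009,0.03],[0,0,0.010],[0,0,0.003],[0,0,0],[0,0,0]],"turn":[0,0,0,0,0,0,0,0]}'
python3 - <<'E'
from h import *
from cell import sensors
o=sensors.get_obs();print(o['time_s'],o['tool_pos'],o['force'],o['tool_rot'])
print(repr(vision.get_calibration("wrist")["pose"])); cv2.imwrite("pics/wrist2.png",vision.read_camera("wrist"))
o=sensors.get_obs();print(o['time_s'],o['tool_pos'],o['force'])
E
```

```text
time_s: 3.08
tool_pos: [0.5409, -0.0465, 0.1046]
tool_rot: [-179.9, -0.1, -73.3]
force: [0.4, -0.9, -0.1]
grip_width: 0.0003
3.075 [ 0.54087813 -0.04648715  0.10462507] [ 0.41568661 -0.88945514 -0.08656257] [-1.79911823e+02 -7.33618664e-02 -7.32588822e+01]
array([[ 2.86870845e-01, -9.27825901e-01, -2.38420251e-01,
         6.05825637e-01],
       [-9.57968998e-01, -2.77657228e-01, -7.21239428e-02,
        -2.69174586e-02],
       [ 7.19356322e-04,  2.49089465e-01, -9.68480212e-01,
         2.66663027e-01],
       [ 0.00000000e+00,  0.00000000e+00,  0.00000000e+00,
         1.00000000e+00]])
3.125 [ 0.54085679 -0.04646277  0.10457571] [0.22108674 0.48288089 0.85911887]
```

View pics/wrist2.png

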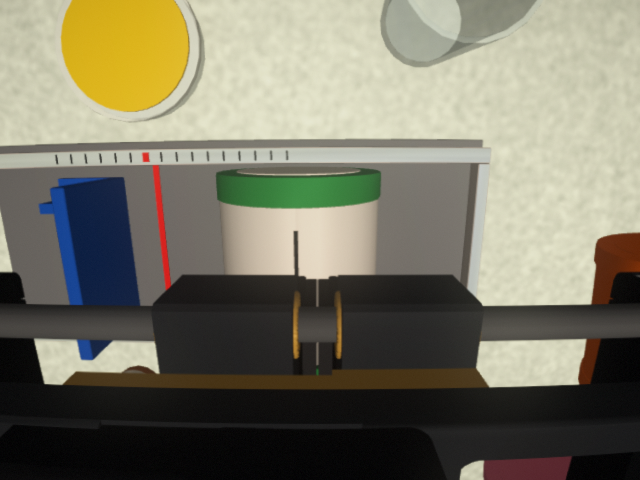

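```bash
python3 -m inch '{"dp":[[0,0,0.003],[0,0,0.003],[0,0,0.001],[0,0,0.001],[0,0,0]],"turn":[0,0,0,0,0]}'; python3 -m inch '{"dp":[[0,0,0.001],[0,0,0]],"turn":[0,0]}';python3 -m inch '{"dp":[[0,0,0.001],[0,0,0]],"turn":[0,0]}'
```

```text
time_s: 3.75
tool_pos: [0.5402, -0.046, 0.0954]
tool_rot: [180.0, 0.0, -73.2]
force: [0.0, 0.6, 1.0]
grip_width: 0.0003
time_s: 4.0
tool_pos: [0.5402, -0.046, 0.0945]
tool_rot: [180.0, -0.0, -73.2]
force: [0.4, 0.5, -0.3]
grip_width: 0.0003
time_s: 4.25
tool_pos: [0.5405, -0.0465, 0.0942]
tool_rot: [-180.0, -0.1, -73.2]
force: [-2.4, -0.5, 4.3]
grip_width: 0.0004
```

```bash
python3 -m inch '{"dp":[[-0.002,0,0.0003],[-0.004,0,0],[-0.005,0,0]],"turn":[0,0,0]}'; python3 -m inch '{"dp":[[-0.006,0,-0.0001],[-0.006,0,-0.0001]],"turn":[0,0]}'
python3 - <<'E'
from h import *
from cell import sensors
o=sensors.get_obs();print(o['time_s'],o['tool_pos'],o['force'],o['tool_rot'])
cv2.imwrite("pics/wrist3.png",vision.read_camera("wrist"))
E
```

```text
time_s: 4.62
tool_pos: [0.5375, -0.0362, 0.0946]
tool_rot: [-180.0, -0.1, -73.3]
force: [-4.2, -0.8, 9.8]
grip_width: 0.0001
time_s: 4.88
tool_pos: [0.534, -0.0247, 0.095]
tool_rot: [-180.0, -0.1, -73.3]
force: [-3.7, -0.3, 10.8]
grip_width: 0.0005
4.875 [ 0.53396292 -0.02467829  0.09498142] [-3.74564013 -0.28038127 10.83384236] [-1.79991187e+02 -1.14901556e-01 -7.32523875e+01]
```

View pics/wrist3.png

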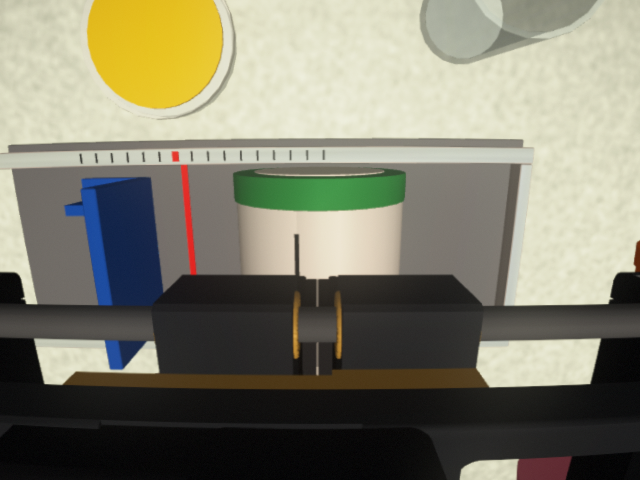

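```bash
python3 -m inch '{"dp":[[-0.005,0.0003,-0.0005],[-0.005,0.0002,-0.0002],[-0.004,0,-0.0001]],"turn":[0,0,0]}'; python3 -m inch '{"dp":[[-0.003,0,-0.0001],[-0.002,0,-0.0001],[0,0,0]],"turn":[0,0,0]}'
python3 - <<'E'
from h import *
from cell import sensors
o=sensors.get_obs();print(o['time_s'],o['tool_pos'],o['force'],o['tool_rot'])
cv2.imwrite("pics/wrist4.png",vision.read_camera("wrist"))
E
```

```text
time_s: 5.3
tool_pos: [0.5295, -0.0106, 0.095]
tool_rot: [-179.9, -0.0, -73.2]
force: [-0.6, -0.1, 5.6]
grip_width: 0.0003
time_s: 5.68
tool_pos: [0.528, -0.0057, 0.0947]
tool_rot: [-180.0, -0.0, -73.2]
force: [-0.2, -0.4, 5.3]
grip_width: 0.0003
5.675 [ 0.52799294 -0.00567255  0.09467237] [-0.19021114 -0.42396827  5.26742549] [-1.79956367e+02 -6.17661431e-03 -7.32034419e+01]
```

View pics/wrist4.png

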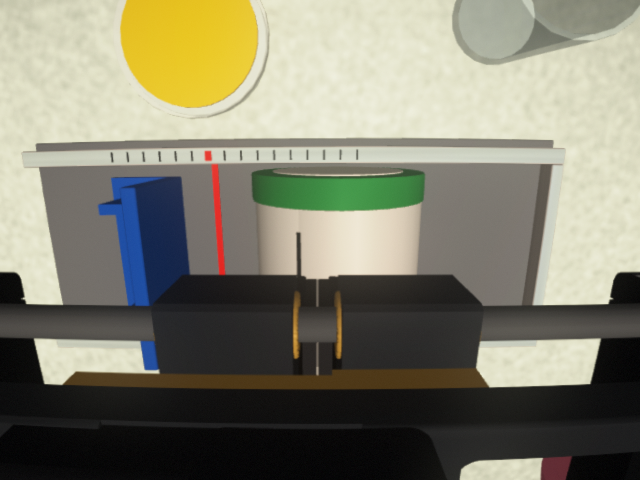

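```bash
python3 -m inch '{"dp":[[0,0,-0.003],[0,0,-0.004],[0.010,0,0],[0.011,0,0],[0,0,0.003],[0,0,0.002],[0,0,0],[0,0,0]],"turn":[0,0,0,0,0,0,0,0]}'; python3 -m inch '{"dp":[[0,0,0.0007],[0,0,0],[0,0,0]],"turn":[0,0,0]}'
```

```text
time_s: 6.72
tool_pos: [0.5336, -0.0257, 0.0964]
tool_rot: [180.0, -0.0, -73.2]
force: [0.7, 1.1, 0.4]
grip_width: 0.0003
time_s: 7.1
tool_pos: [0.5338, -0.0261, 0.0958]
tool_rot: [-180.0, -0.0, -73.2]
force: [-0.1, -0.3, 0.1]
grip_width: 0.0005
```

```bash
python3 -m inch '{"dp":[[0,0,0.0007],[0,0,0],[0,0,0]],"turn":[0,0,0]}';python3 -m inch '{"dp":[[0,0,0.0005],[0,0,0]],"turn":[0,0]}'
```

```text
time_s: 7.48
tool_pos: [0.534, -0.0264, 0.0955]
tool_rot: [-180.0, -0.0, -73.2]
force: [-1.7, -1.2, 5.1]
grip_width: 0.0003
time_s: 7.72
tool_pos: [0.5341, -0.0266, 0.0954]
tool_rot: [-180.0, -0.1, -73.2]
force: [-1.3, -0.7, 7.8]
grip_width: 0.0004
```

```bash
python3 -m inch '{"dp":[[-0.002,0,-0.0001],[-0.004,0.0001,-0.0002],[-0.006,0.0001,-0.0002],[-0.006,0,-0.0002]],"turn":[0,0,0,0]}'; python3 -m inch '{"dp":[[-0.006,0,-0.0002],[-0.006,0,-0.0002]],"turn":[0,0]}'
```

```text
time_s: 8.22
tool_pos: [0.5287, -0.0091, 0.0962]
tool_rot: [-180.0, -0.1, -73.2]
force: [-2.6, -0.5, 8.4]
grip_width: 0.0006
time_s: 8.48
tool_pos: [0.5251, 0.0025, 0.0964]
tool_rot: [-180.0, -0.1, -73.2]
force: [-1.7, -0.3, 6.9]
grip_width: 0.0007
```

```bash
python3 -m inch '{"dp":[[-0.005,0,-0.0001],[-0.004,0,-0.0001],[-0.002,0,0],[0,0,0]],"turn":[0,0,0,0]}'
python3 - <<'E'
from h import *
from cell import sensors
o=sensors.get_obs();print(o['time_s'],o['tool_pos'],o['force'],o['tool_rot'])
cv2.imwrite("pics/wrist5.png",vision.read_camera("wrist"))
E
```

```text
time_s: 8.98
tool_pos: [0.5218, 0.0134, 0.0961]
tool_rot: [-180.0, -0.0, -73.2]
force: [-1.0, 0.8, 5.3]
grip_width: 0.0003
8.975 [0.52183447 0.01335562 0.09608188] [-1.01756408  0.75323118  5.32482308] [-1.79980701e+02 -6.10121199e-03 -7.32090401e+01]
```

View pics/wrist5.png

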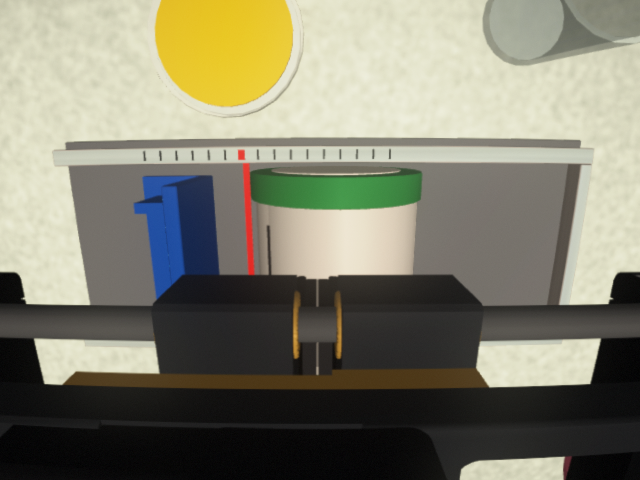

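```bash
python3 -m inch '{"dp":[[0,0,-0.004],[0,0,-0.004],[0.011,0,0],[0.011,0,0],[0,0,0.003],[0,0,0.003],[0,0,0.0005],[0,0,0]],"turn":[0,0,0,0,0,0,0,0]}'; python3 -m inch '{"dp":[[0,0,0.0007],[0,0,0]],"turn":[0,0]}'
```

```text
time_s: 10.02
tool_pos: [0.5279, -0.0076, 0.0972]
tool_rot: [180.0, 0.0, -73.2]
force: [-0.1, 0.1, -0.0]
grip_width: 0.0006
time_s: 10.28
tool_pos: [0.5282, -0.0078, 0.0967]
tool_rot: [-180.0, -0.0, -73.2]
force: [0.9, -0.4, 0.0]
grip_width: 0.0004
```

```bash
python3 -m inch '{"dp":[[0,0,0.0006],[0,0,0]],"turn":[0,0]}';python3 -m inch '{"dp":[[0,0,0.0004],[0,0,0]],"turn":[0,0]}'
```

```text
time_s: 10.52
tool_pos: [0.5283, -0.0081, 0.0964]
tool_rot: [-180.0, -0.0, -73.2]
force: [-0.6, -0.9, 3.1]
grip_width: 0.0004
time_s: 10.78
tool_pos: [0.5284, -0.0082, 0.0962]
tool_rot: [-180.0, -0.0, -73.2]
force: [-1.0, -0.9, 6.0]
grip_width: 0.0005
```

```bash
python3 -m inch '{"dp":[[-0.002,0,0],[-0.004,0.0001,0],[-0.006,0,-0.0002],[-0.006,0,-0.0002]],"turn":[0,0,0,0]}'; python3 -m inch '{"dp":[[-0.006,0,-0.0001],[-0.006,0,-0.0001]],"turn":[0,0]}'
```

```text
time_s: 11.28
tool_pos: [0.5231, 0.009, 0.097]
tool_rot: [-180.0, -0.1, -73.2]
force: [-1.6, -0.8, 7.7]
grip_width: 0.0006
time_s: 11.52
tool_pos: [0.5196, 0.0206, 0.0972]
tool_rot: [-180.0, -0.1, -73.2]
force: [-2.1, -0.7, 6.6]
grip_width: 0.001
```

```bash
python3 -m inch '{"dp":[[-0.005,0,-0.0001],[-0.004,0,0],[-0.002,0,0],[0,0,0]],"turn":[0,0,0,0]}'
python3 - <<'E'
from h import *
from cell import sensors
o=sensors.get_obs();print(o['time_s'],o['tool_pos'],o['force'],o['tool_rot'])
cv2.imwrite("pics/wrist6.png",vision.read_camera("wrist"))
E
```

```text
time_s: 12.02
tool_pos: [0.5162, 0.0316, 0.097]
tool_rot: [-180.0, -0.0, -73.2]
force: [-1.1, -0.4, 6.3]
grip_width: 0.0002
12.025 [0.51624494 0.03157803 0.09697854] [-1.06078269 -0.37093653  6.29998268] [-1.79983633e+02 -2.45694761e-02 -7.31985700e+01]
```

View pics/wrist6.png

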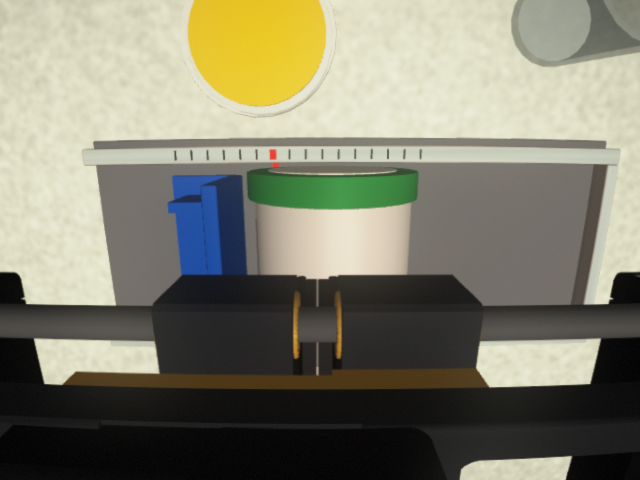

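```bash
python3 -m inch '{"dp":[[0,0,-0.004],[0,0,-0.004],[0.010,0,0],[0.010,0,0],[0,0,0.003],[0,0,0.003],[0,0,0.001],[0,0,0]],"turn":[0,0,0,0,0,0,0,0]}'; python3 -m inch '{"dp":[[0,0,0.0005],[0,0,0]],"turn":[0,0]}'
```

```text
time_s: 13.08
tool_pos: [0.5217, 0.0124, 0.0972]
tool_rot: [180.0, 0.0, -73.2]
force: [0.3, -0.8, -0.0]
grip_width: 0.0006
time_s: 13.32
tool_pos: [0.522, 0.0122, 0.097]
tool_rot: [-180.0, -0.0, -73.2]
force: [0.6, -0.7, 0.7]
grip_width: 0.0001
```

```bash
python3 -m inch '{"dp":[[0,0,0.0007],[0,0,0]],"turn":[0,0]}';python3 -m inch '{"dp":[[0,0,0.0005],[0,0,0]],"turn":[0,0]}'
```

```text
time_s: 13.58
tool_pos: [0.5222, 0.0119, 0.0966]
tool_rot: [-180.0, -0.0, -73.2]
force: [-1.1, -0.4, 4.1]
grip_width: 0.0005
time_s: 13.82
tool_pos: [0.5223, 0.0117, 0.0965]
tool_rot: [-180.0, -0.1, -73.2]
force: [-1.8, -1.1, 7.9]
grip_width: 0.0003
```

```bash
python3 -m inch '{"dp":[[-0.002,0.0001,0],[-0.004,0.0001,-0.0001],[-0.005,0,-0.0001],[-0.005,0,0]],"turn":[0,0,0,0]}'; python3 -m inch '{"dp":[[-0.004,0,0],[-0.004,0,0]],"turn":[0,0]}'
python3 - <<'E'
from h import *
from cell import sensors
o=sensors.get_obs();print(o['time_s'],o['tool_pos'],o['force'],o['tool_rot'])
cv2.imwrite("pics/wrist7.png",vision.read_camera("wrist"))
E
```

```text
time_s: 14.32
tool_pos: [0.5176, 0.0272, 0.0972]
tool_rot: [-180.0, -0.1, -73.2]
force: [-3.4, -1.2, 11.5]
grip_width: 0.0006
time_s: 14.58
tool_pos: [0.5153, 0.0347, 0.0973]
tool_rot: [-180.0, -0.1, -73.2]
force: [-1.1, -3.9, 10.4]
grip_width: 0.0005
14.575 [0.51529158 0.03469467 0.0972514 ] [-1.11311248 -3.91442703 10.39779835] [-1.79965971e+02 -1.03706464e-01 -7.32240135e+01]
```

View pics/wrist7.png

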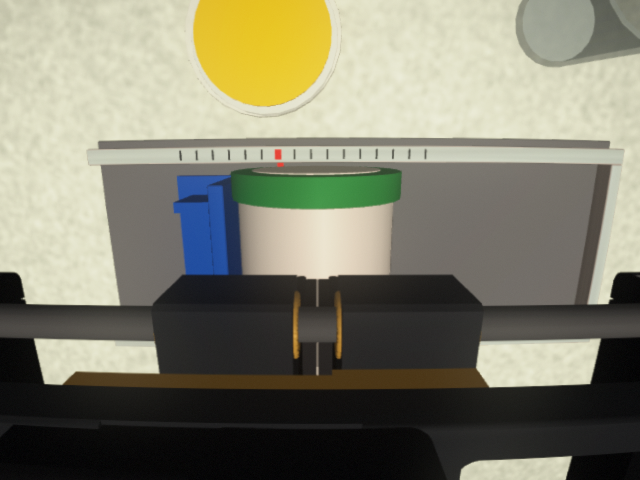

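```bash
python3 -m inch '{"dp":[[-0.003,0,0],[-0.003,0,0],[-0.003,0,0]],"turn":[0,0,0]}'; python3 -m inch '{"dp":[[-0.003,0,0],[-0.003,0,0]],"turn":[0,0]}'
python3 - <<'E'
from h import *
from cell import sensors
o=sensors.get_obs();print(o['time_s'],o['tool_pos'],o['force'],o['tool_rot'])
cv2.imwrite("pics/wrist8.png",vision.read_camera("wrist"))
E
```

```text
time_s: 15.0
tool_pos: [0.5134, 0.0411, 0.0972]
tool_rot: [-179.9, -0.2, -73.3]
force: [-1.2, -5.3, 9.6]
grip_width: 0.0006
time_s: 15.25
tool_pos: [0.5116, 0.0469, 0.0971]
tool_rot: [-179.9, -0.2, -73.3]
force: [-1.6, -5.7, 9.0]
grip_width: 0.0001
15.25 [0.51157441 0.04691657 0.09711865] [-1.5766355  -5.67139941  9.03419469] [-179.94568623   -0.2382099   -73.31466773]
```

View pics/wrist8.png

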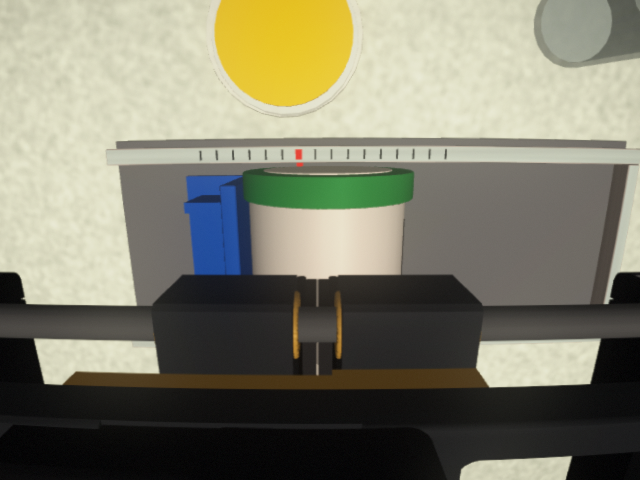

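```bash
python3 -m inch '{"dp":[[-0.003,0,0.0001],[-0.003,0,0.0001],[-0.003,0,0.0001],[-0.002,0,0]],"turn":[0,0,0,0]}'
```

```text
time_s: 15.8
tool_pos: [0.5083, 0.0591, 0.0962]
tool_rot: [-179.9, -0.1, -73.3]
force: [0.8, -2.2, 3.9]
grip_width: 0.0004
```

```bash
python3 -m inch '{"dp":[[0,0,-0.004],[0,0,-0.005],[0.012,0,0],[0.012,0,0],[0,0,0]],"turn":[0,0,0,0,0]}'
python3 - <<'E'
from h import *
from cell import sensors
o=sensors.get_obs();print(o['time_s'],o['tool_pos'],o['force'],o['tool_rot'])
print(repr(vision.get_calibration("wrist")["pose"]))
cv2.imwrite("pics/wrist9.png",vision.read_camera("wrist"))
E
```

```text
time_s: 16.42
tool_pos: [0.5144, 0.035, 0.1042]
tool_rot: [180.0, -0.0, -73.4]
force: [0.6, 0.5, -0.4]
grip_width: 0.0003
16.425 [0.51437386 0.03500321 0.1041947 ] [ 0.57851458  0.53126439 -0.39656124] [ 1.79964021e+02 -1.13305435e-02 -7.33997672e+01]
array([[ 2.84639305e-01, -9.27866773e-01, -2.40922640e-01,
         5.79744576e-01],
       [-9.58634598e-01, -2.75612879e-01, -7.11143337e-02,
         5.44227628e-02],
       [-4.16755075e-04,  2.51198713e-01, -9.67935449e-01,
         2.66080946e-01],
       [ 0.00000000e+00,  0.00000000e+00,  0.00000000e+00,
         1.00000000e+00]])
```

View pics/wrist9.png

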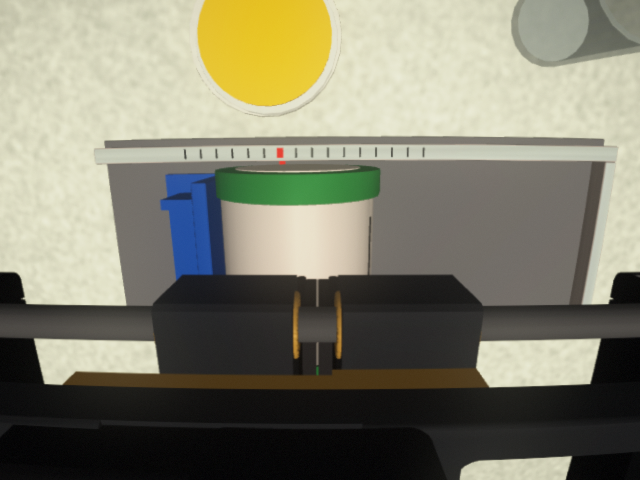

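```bash
cat >> h.py <<'E'
from scipy.optimize import brentq
U=np.array([-.2893,.9572,0]);X=np.array([.9572,.2893,0]);M=np.array([.5075,.0573,0])
def capuv(c,y,jx=0):
    t=np.linspace(0,2*np.pi,721);P=[]
    for x in (.041,.055):
        P.append(M+X*(x+jx)+np.outer(y+.045*np.cos(t),U)+np.outer(.053+.045*np.sin(t),[0,0,1]))
    q=proj(c,np.vstack(P)); return q[:,0].min(),q[:,0].max()
def jary(c,l,r):
    return [brentq(lambda y:capuv(c,y)[i]-v,-.2,.1) for i,v in ((0,l),(1,r))]
E
python3 - <<'E'
from h import *
c=vision.get_calibration("wrist")
c["pose"]=np.array([[ 2.84639305e-01, -9.27866773e-01, -2.40922640e-01,
         5.79744576e-01],
       [-9.58634598e-01, -2.75612879e-01, -7.11143337e-02,
         5.44227628e-02],
       [-4.16755075e-04,  2.51198713e-01, -9.67935449e-01,
         2.66080946e-01],[0,0,0,1]])
print(jary(c,216,380.5))
a=onz(c,280,153.5,.022); print("rail tick y",(a-M)@U,(a-M)@X)
im=cv2.imread("pics/wrist9.png")[120:290,90:400]
cv2.imwrite("pics/wc9.png",cv2.resize(im,None,fx=2.5,fy=2.5,interpolation=cv2.INTER_CUBIC))
E
```

```text
[-0.014102707181285529, -0.012998869276469113]
rail tick y -0.0004253878574952818 0.06307436230749701
```

View pics/wc9.png

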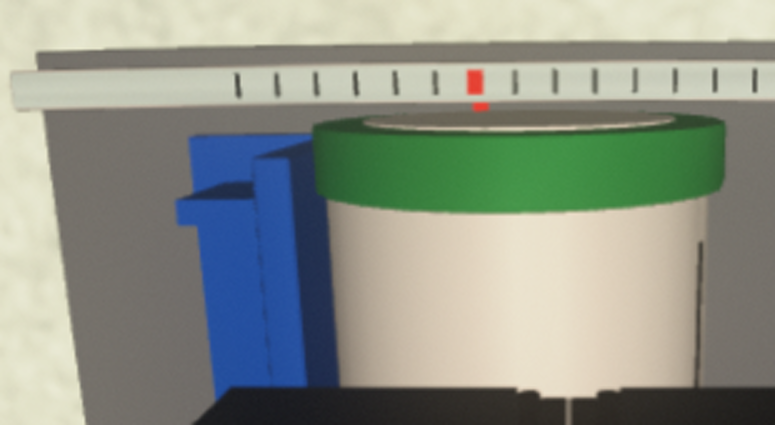

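```bash
python3 -m inch '{"dp":[[0,0,0.003],[0,0,0.003],[0,0,0.001],[0,0,0],[0,0,0]],"turn":[0,0,0,0,0]}'; python3 -m inch '{"dp":[[0,0,0.0006],[0,0,0]],"turn":[0,0]}'
```

```text
time_s: 17.1
tool_pos: [0.5142, 0.0371, 0.0976]
tool_rot: [-180.0, -0.0, -73.2]
force: [0.0, -0.3, -0.1]
grip_width: 0.0
time_s: 17.35
tool_pos: [0.5143, 0.037, 0.0971]
tool_rot: [-180.0, -0.0, -73.2]
force: [0.4, 0.3, 0.8]
grip_width: 0.0004
```

```bash
python3 -m inch '{"dp":[[0,0,0.0006],[0,0,0]],"turn":[0,0]}'; python3 -m inch '{"dp":[[0,0,0.0004],[0,0,0]],"turn":[0,0]}'
```

```text
time_s: 17.6
tool_pos: [0.5144, 0.0368, 0.0968]
tool_rot: [-180.0, -0.0, -73.2]
force: [-1.4, -0.0, 4.7]
grip_width: 0.0004
time_s: 17.85
tool_pos: [0.5145, 0.0367, 0.0967]
tool_rot: [-180.0, -0.1, -73.2]
force: [-1.8, -1.3, 7.7]
grip_width: 0.0003
```

```bash
python3 -m inch '{"dp":[[-0.001,0,0.0003],[-0.002,0,0.0001],[-0.003,0,0.0001],[-0.003,0,0.0001]],"turn":[0,0,0,0]}'; python3 -m inch '{"dp":[[-0.003,0,0.0001],[-0.003,0,0.0001]],"turn":[0,0]}'
python3 - <<'E'
from h import *
from cell import sensors
o=sensors.get_obs();print(o['time_s'],o['tool_pos'],o['force'])
print(repr(vision.get_calibration("wrist")["pose"]))
cv2.imwrite("pics/wrist10.png",vision.read_camera("wrist"))
E
```

```text
time_s: 18.35
tool_pos: [0.5128, 0.0427, 0.0969]
tool_rot: [-180.0, -0.3, -73.3]
force: [-2.3, -6.2, 12.6]
grip_width: 0.0003
time_s: 18.6
tool_pos: [0.511, 0.0486, 0.0969]
tool_rot: [-180.0, -0.3, -73.3]
force: [-2.5, -6.2, 13.7]
grip_width: 0.0003
18.6 [0.51095821 0.04857415 0.09687289] [-2.54073902 -6.19615746 13.68156387]
array([[ 0.28590183, -0.92808499, -0.23857576,  0.57591311],
       [-0.95825019, -0.2758347 , -0.07531124,  0.06867422],
       [ 0.00408776,  0.25014689, -0.96819927,  0.25882047],
       [ 0.        ,  0.        ,  0.        ,  1.        ]])
```

View pics/wrist10.png

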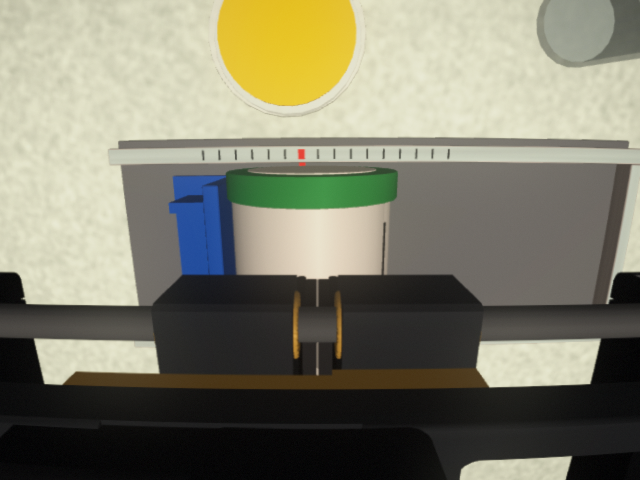

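```bash
python3 -m inch '{"dp":[[0,0,-0.0004]],"turn":[0]}'
python3 - <<'E'
from h import *
c=vision.get_calibration("wrist")
c["pose"]=np.array([[ 0.28590183, -0.92808499, -0.23857576,  0.57591311],
       [-0.95825019, -0.2758347 , -0.07531124,  0.06867422],
       [ 0.00408776,  0.25014689, -0.96819927,  0.25882047],[0,0,0,1]])
print(jary(c,227,397.5))
a=onz(c,301.5,153.5,.022); print("rail tick y",(a-M)@U,(a-M)@X)
E
```

```text
time_s: 18.77
tool_pos: [0.5107, 0.0491, 0.0969]
tool_rot: [-180.0, -0.2, -73.3]
force: [-1.7, -3.9, 9.6]
grip_width: 0.0003
[-0.0077781622114257, -0.006800843276213204]
rail tick y -0.0004984826751390085 0.06383661977380217
```

```bash
python3 -m inch '{"dp":[[-0.002,0,0],[-0.003,0,0.0001],[-0.003,0,0.0001],[-0.002,0,0]],"turn":[0,0,0,0]}'
python3 - <<'E'
from h import *
from cell import sensors
o=sensors.get_obs();print(o['time_s'],o['tool_pos'],o['force'])
c=vision.get_calibration("wrist");im=vision.read_camera("wrist");import pickle;pickle.dump(c,open("c11.pkl","wb"))
cv2.imwrite("pics/wrist11.png",im)
cv2.imwrite("pics/wc11.png",cv2.resize(im[120:290,90:410],None,fx=2.5,fy=2.5,interpolation=cv2.INTER_CUBIC))
E
```

```text
time_s: 19.27
tool_pos: [0.508, 0.0584, 0.0967]
tool_rot: [-180.0, -0.2, -73.3]
force: [-1.5, -5.8, 11.2]
grip_width: 0.0003
19.275 [0.50795958 0.05842682 0.0967437 ] [-1.47874731 -5.7800954  11.17846817]
```

View pics/wc11.png

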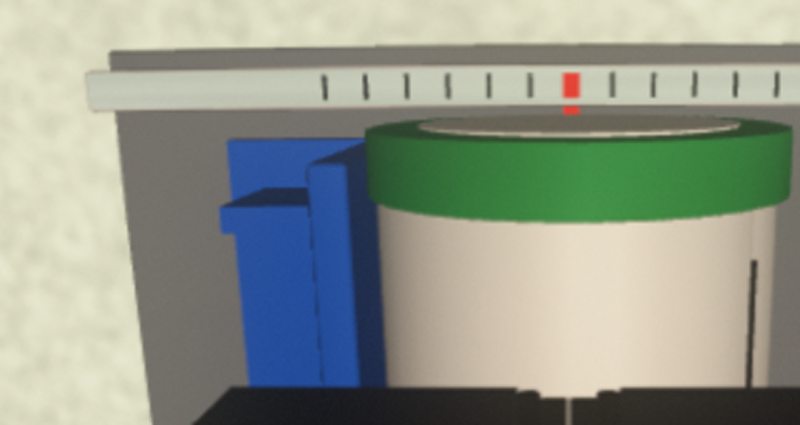

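Run:
```python
from h import *
import pickle;c=pickle.load(open("c11.pkl","rb"))
print(jary(c,235.7,406.5)); print(c["pose"][:3,3])
a=onz(c,318.3,153.5,.022); print("tick",(a-M)@U)
```

```text
[-0.0019273637473564507, -0.001049073405866694]
[0.57292288 0.07848844 0.25869047]
tick -0.0003295679560958671
```

```bash
python3 -m inch '{"dp":[[-0.002,0,0],[0,0,0],[0,0,-0.0005],[0,0,-0.001],[0,0,-0.003],[0,0,-0.01],[0,0,-0.02],[0,0,-0.03]],"turn":[0,0,0,0,0,0,0,0]}'; python3 -m inch '{"dp":[[0,0.012,-0.03],[0,0.02,-0.03],[0,0,0],[0,0,0]],"turn":[0,0,0,0]}'
python3 - <<'E'
from h import *
from cell import sensors
o=sensors.get_obs();print(o['time_s'],o['tool_pos'],o['force'])
c=vision.get_calibration("wrist");im=vision.read_camera("wrist");import pickle;pickle.dump(c,open("c12.pkl","wb"))
t=vision.read_camera("top");cv2.imwrite("pics/top12.png",t)
cv2.imwrite("pics/wrist12.png",im)
cv2.imwrite("pics/wc12.png",cv2.resize(im[120:300,90:410],None,fx=2.5,fy=2.5,interpolation=cv2.INTER_CUBIC))
E
```

```text
time_s: 20.32
tool_pos: [0.5057, 0.0631, 0.1602]
tool_rot: [179.9, 0.0, -73.2]
force: [0.5, 0.6, -0.2]
grip_width: 0.0004
time_s: 20.82
tool_pos: [0.4757, 0.0537, 0.2195]
tool_rot: [180.0, -0.0, -73.2]
force: [0.4, -0.6, -0.9]
grip_width: 0.0004
20.825 [0.47571922 0.0536942  0.21951749] [ 0.38223883 -0.56124957 -0.85305878]
```

View pics/wrist12.png

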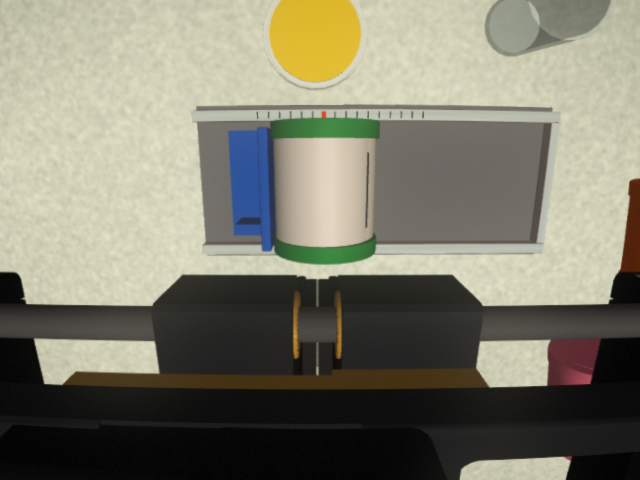

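View pics/wc12.png

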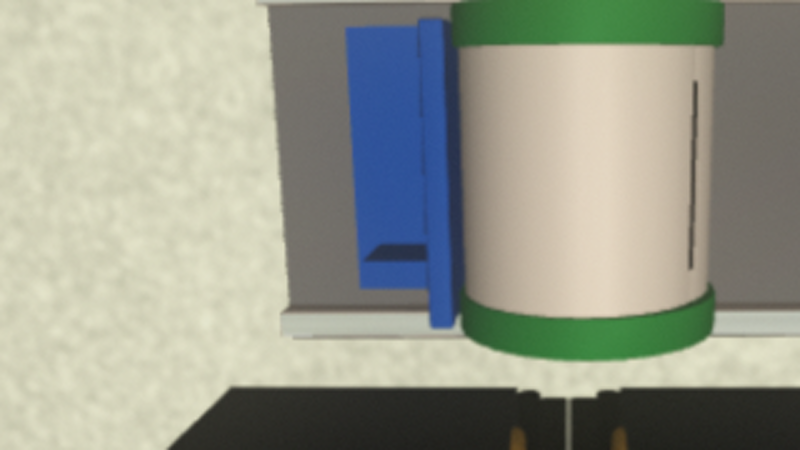

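Run:
```python
from h import *
import pickle;c=pickle.load(open("c12.pkl","rb"))
print("jar",jary(c,270.1,379.3))
for v in ((324,115.5),):
    a=onz(c,*v,.022); print("tick",(a-M)@U,(a-M)@X)
for v in ((266.9,127.5),(271.7,249.6)):
    a=onz(c,*v,.076); print("fence",(a-M)@U,(a-M)@X)
im=cv2.imread("pics/top12.png")[200:345,160:380]
cv2.imwrite("pics/ct12.png",cv2.resize(im,None,fx=3.6,fy=3.6,interpolation=cv2.INTER_CUBIC))
```

```text
jar [-0.0008551001653575342, -0.00042404842748073576]
tick -0.0006932927380749339 0.06254285003445272
fence 0.04432406987209189 0.0499015318773933
fence 0.04347532425454147 -0.04789079278381058
```

View pics/ct12.png

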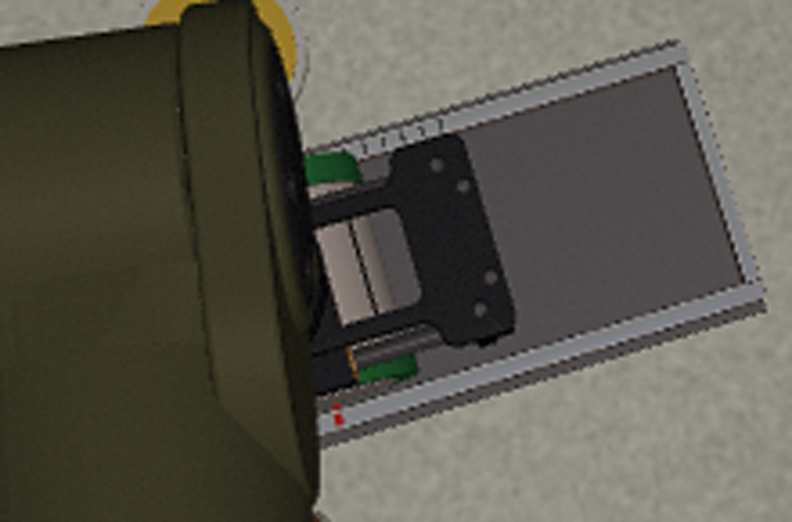

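Run:
```python
from h import *
from cell import sensors,env
a=cv2.imread("pics/wrist12.png");b=vision.read_camera("wrist")
print(np.abs(a[100:265,200:560].astype(float)-b[100:265,200:560]).mean(),sensors.get_obs()['time_s'])
cv2.imwrite("pics/wrist13.png",b)
env.sign_off()
```

```text
3.300712682379349 20.975
the job is handed in; nothing more can be done
```

I rolled the jar to the blue fence in short strokes with the closed fingertips on top, then pushed the fence ahead of it to the red line. I lifted off and handed in at about 21 s of the 61 s allowed.

**Final position:** In the last measured wrist picture, taken after I let go, the jar's centre was about 0.6 mm short of my red-line position. It was within 0.1 mm of the red tick on the rail. The fence face was about 44.5 mm beyond the jar's centre, so the two are touching. The jar looked flat and square across the lane, and the fingers were about 12 cm above it.

**First contact:** The jar reached the fence about 24 mm short of the line, well before the 10 mm limit.

**Checks that fell short:**
- **Force:** One reading during the fence push reached about 15.1 N combined, with 13.7 N of that downwards. This is just over the 15 N you asked for but below the 20 N failure limit. I eased off at once and later readings were 13 N or less.
- **Stroke near the fence:** One stroke ended with the fingertip running off the top of the jar and the press dropping to about 4 N. I lifted and restarted from further back.
- **At rest:** I compared the last two wrist frames, 0.15 s apart, over the jar area. They differed by 3.3 grey levels on average. I took that as noise and arm settling, but did not view the second frame before handing in.
- **Top camera:** The arm blocked its final view of the jar and fence, so the end position rests on the wrist camera alone.

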